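# Swing a lever blank home on its pivot and lock it with a plug

## Robot

A 6-joint arm with a two-finger parallel gripper is mounted at the origin on the work surface. World frame = base frame: x ahead of the robot, y to its left, z up, the work surface at z = 0. Lengths are in m, angles in rad, forces in N, time in s.
With the tool pointing down it reaches from about 0.375 to 0.9 m from the base axis. Payload 3.1 kg.
Tool frame: the origin (TCP) lies between the finger pads; the fingertips stand 17 mm ahead of it and the grasp point (between the pads) lies 2 mm behind it; z points along the fingers, y is the line along which they close (so a half turn about z gives the same grasp; the last joint's range is limited). The gripper opens to 85 mm and grips with 20 to 120 N. Pads are 22 mm wide; open, the fingers measure 114 mm over their backs; the gripper's body (76 mm by 85 mm) begins 54 mm behind the grasp point. The pads swing forward as they close: fully open they stand 13 mm farther back than shut.
Start: joints at [-1.351, 0.527, 1.433, -0, 1.181, -0.178], TCP at [0.242, -0.576, 0.248] pointing down, gripper open.
Joint ranges: [-3.08, 3.08], [-0.75, 2.2], [0.22, 2.44], [-1.43, 4.57], [0, 2.65], [-2.85, 2.85]. Speed limits (rad/s): [2.79, 2.79, 3.14, 3.14, 3.14, 3.14].

## Interface

Orientations are given as a unit quaternion [x, y, z, w].
In Python, from station import sense, vision, order gives the robot as it stands.
- The arm moves only by the shell command python3 -m crank 'ROWS' [OPENING] [FORCE]. ROWS is JSON, a list of rows, each an object with "dp": the shift along the world's x, y, z in units of 30 mm (1.0 is 30 mm), a list of three; "angular": the turn, a rotation vector about the world's x, y, z in degrees, a list of three. In form: [{"dp": [dx, dy, dz], "angular": [ax, ay, az]}, ...]. A call has 1 to 20 rows; each row shifts and turns the commanded pose from where the row before left it; what a row does not reach is not made up. A row lasts 1/10 s, in which the tool goes at most 50 mm and 8.59 degrees, less where a joint would pass 70% of its speed; a pose out of reach is approached as far as the arm can. A call is refused whole if a number of a shift passes 1 or a number of a turn 8.59, either way. A call with a gripper value outside its range is refused whole. OPENING is the closure, from 0 (fully open) to 1 (shut), set as the call begins (- or left out, the last holds). The fingers move at their own pace and stop on an object; FORCE is the grip in N (left out, the last holds). Time passes only in rows, so rows that do not move let the fingers close. It gives the time, the measured TCP pose, the force, the opening and the grip force at its end, in the units of the state.
- sense(): the state, without advancing time (a new reading comes with each control period).
- vision.snapshot(name): name is "scene" or "top" or "wrist"; returns a dict with "image" (384x512x3 uint8, blue, green, red), "range_z" (384x512 float32, m along the optical axis (not along the pixel's ray), 0 where there is no reading), "mtx" (3x3 intrinsics, pixels), "pose" (4x4, takes a point from camera to world coordinates); the wrist camera has in their place "mount" (4x4, takes a point from camera to tool coordinates, whose origin is the TCP and whose axes are the flange's). Camera axes: x right, y down, z forward; pixel columns grow to the right and rows downward; lengths in m; the calibration is good to about 2 mm. A picture is of the moment at which its call begins: read the wrist's pose just before it.
- order.sign_off(): hands the job in; it is judged then, once.
The state is a dict: "t": time; "q": joint angles; "qd": joint speeds; "tau": joint torques, N m; "tcp_pos": TCP position; "tool_rot": TCP orientation; "force": force on the tool from outside, world axes, zero at the start; "ft_torque": the same for the moment, N m; "finger_gap": opening from 0.0 (shut) to 1.0 (fully open); "gripper_force": force on a finger pad.
Only numpy, scipy, OpenCV 4.12 (cv2) and the standard library are available. Lean on these libraries where they do the work, as an engineer would, in place of code of your own. Each camera call takes 0.05 s, during which the arm holds its last target. There are 200 camera calls.

## Task

Set the steel lever blank up in the checking fixture: push its free end round on the pivot pin until it lies fully home against the stop post, and press it firmly there for a second, with about 10 N on the post. Then take the brass-headed plug out of its wooden stand and seat it upright in the fixture's hole beside the lever, its shoulder flush on the plate, and let go. Do not load the stop, or force the plug, with more than 15 N, and leave the canister, the black case and the punch holder where they stand.

Things in the scene. Friction and masses are not known exactly. Their poses are not given: they have to be found in the camera images.
- fixture: Checking fixture, fixed on the granite plate: a bare aluminium plate 220 x 250 x 25 mm (x, y, z). Origin at the centre of its underside, on the granite (granite top 60 mm above the work surface), z up. It carries the pivot pin, the stop post and the plug hole. Its place and yaw vary.
- pivot (a point): Axis of the fixed steel pivot pin (12 mm diameter, 24 mm tall) at the plate's top face; at (65, -100, 25) mm in the fixture's frame, same axes as the fixture.
- stop: The fixed stop post: an upright round steel post, 16 mm diameter, 20 mm tall, on the fixture plate at (85, 65) mm in the fixture's frame. Origin at the centre of its foot, on the plate's top face.
- stop_face (a point): The point on the stop post's side that the lever comes to lie against, 8 mm above the plate's top face, at (77, 65, 33) mm in the fixture's frame.
- plug_hole (a point): Centre of the mouth of the plug hole in the fixture plate, on its top face, at (40.5, 0, 25) mm in the fixture's frame: 16 mm diameter, right through the 25 mm plate, sharp edged. With the lever home its near edge is 12.5 mm from the hole's centre, so 1.5 mm clear of the plug's head; a lever that is not home is in the way of the head.
- lever: Loose ground steel lever blank, 0.6 kg: flat bar 16 mm thick, 36 x 36 mm eye end with a 13 mm hole over the pivot pin, 24 mm wide shank, round free end 205 mm from the eye. Origin: eye centre on the underside (on the plate's top); x along the bar to the free end, z up. Home, x points along the fixture's +y; it starts 0.4 to 0.8 rad anticlockwise (from above) of that.
- lever_face (a point): The point on the lever's edge that meets the stop: 165 mm from the eye's centre along the bar, on the bar's -y edge, mid-thickness; (165, -12, 8) mm in the lever's frame.
- lever_end (a point): The tip of the lever's round free end, mid-thickness; (205, 0, 8) mm in the lever's frame. Only friction holds the lever: a push of up to 4 N moves its free end along the plate, and it stays where it is left; bearing down on it adds drag, so less of the push reaches the stop.
- plug: Plug, about 0.17 kg, loose: a knurled brass head 22 mm diameter and 50 mm tall on a steel shank 14 mm diameter and 20 mm long, whose lowest 6 mm taper to 7 mm diameter. Origin at the centre of the shoulder (the underside of the brass head); z up along the head. It stands upright in its stand with the shoulder on the stand's top.
- plug_stand: Wooden stand of the plug, fixed on the granite: a 50 x 50 x 30 mm block with a 16 mm hole through it. Origin at the centre of its underside. It is on the left or the right of the fixture.
- canister: Screw-top aluminium canister of gauge balls, 64 mm diameter, 70 mm tall, loose, to be left alone. Origin at the centre of its underside.
- flat_case: Black optical flat case, 80 x 80 x 26 mm, loose, to be left alone. Origin at the centre of its underside.
- punch_holder: Dark steel punch holder with a bright tip, 42 mm diameter foot, 85 mm tall, loose, to be left alone. Origin at the centre of its underside.
Things that resemble listed ones, but are neither listed nor needed, are in the scene too. What is shaped like the plug but pink is not meant.

How it is judged:
On the way:
1. the lever lies home on the stop post and is pressed against it with more than 5 N for 0.7 s (contact force between lever and stop above 5 N and horizontal distance between lever_face and stop_face below 0.0025 m and horizontal distance between lever and pivot below 0.0025 m), for 0.7 s.
At the end, for the whole second after the job is handed in: The lever lies flat on the plate, its eye on the pivot pin and its edge within 2.5 mm of touching the stop post; the plug stands upright in the fixture's hole (within 0.08 rad and 2.5 mm of its centre) with its shoulder within 2 mm of the plate; both at rest and released (horizontal distance between lever_face and stop_face below 0.0025 m and horizontal distance between lever and pivot below 0.0025 m and z of lever in the frame of pivot below 0.0025 m and horizontal distance between plug and plug_hole below 0.0025 m and z of plug in the frame of plug_hole below 0.002 m and angle between plug's own z axis and vertical below 0.08 rad and linear speed of each of plug, lever below 0.01 m/s and contact force between the fingers and plug below 0.1 N).
It fails at once if the lever loads the stop post with more than 15 N (contact force between lever and stop above 15 N).
It fails at once if the plug is forced with more than 15 N against the fixture or the lever (contact force between plug and fixture above 15 N or contact force between plug and lever above 15 N).
It fails at once if the canister, the case or the punch holder is shifted by more than 15 mm or tipped (distance of any of canister, flat_case, punch_holder from where it was at the start of the episode above 0.015 m or angle between any of canister, flat_case, punch_holder's own z axis and vertical above 0.25 rad).
It also fails if it takes over 72 s, if anything falls off the work surface, if the arm or the gripper's body presses on something with over 40 N, if the wrist force passes 120 N, or if a joint passes its speed limit or range.

## Working session

There is one attempt and no reset: what is moved stays moved. The work goes in short steps, Python scripts to look and compute and a shell command to move; the robot and the scene stay as the last step left them, time stands still between calls to the robot, and variables do not carry over. Pictures are saved under pics/ and viewed, at most 10 in all, crops included, and the job is handed in when it is done.

```bash
mkdir -p pics; ls
python3 - <<'E'
from station import sense,vision
import cv2,numpy as np
for n in("top","scene"):
    s=vision.snapshot(n); cv2.imwrite(f"pics/{n}0.png",s["image"]); np.savez(f"{n}0.npz",**s)
    print(n,s["mtx"].round(1).tolist(),s["pose"].round(3).tolist())
s=sense();print(s)
E
```

```text
pics
top [[447.0, 0.0, 250.3], [0.0, 447.0, 192.1], [0.0, 0.0, 1.0]] [[0.006, -0.996, 0.088, 0.451], [-1.0, -0.007, -0.002, -0.096], [0.002, -0.088, -0.996, 1.435], [0.0, 0.0, 0.0, 1.0]]
scene [[486.8, 0.0, 255.6], [0.0, 486.8, 190.1], [0.0, 0.0, 1.0]] [[0.537, 0.622, -0.57, 1.352], [0.844, -0.387, 0.372, -0.607], [0.011, -0.68, -0.733, 1.109], [0.0, 0.0, 0.0, 1.0]]
{'t': 0.1, 'q': array([-1.35152027e+00,  5.28404772e-01,  1.43378637e+00,  9.69255356e-07,
        1.18142464e+00, -1.78488640e-01]), 'qd': array([-7.34295346e-04, -1.40732158e-03, -2.57382776e-03, -7.18725432e-05,
        8.91305375e-04,  5.27768871e-04]), 'tau': array([-2.96401422e-04, -4.43303883e+01, -1.78586304e+01, -2.00598943e-04,
        3.82524566e-03,  2.83288648e-05]), 'tcp_pos': array([ 0.24199512, -0.57557267,  0.24740818]), 'tool_rot': array([ 9.80287544e-01,  1.97573553e-01, -2.01800514e-05, -1.01136341e-03]), 'force': array([ 0.07441788, -0.21355579,  0.60379457]), 'ft_torque': array([-0.01503424, -0.01876017,  0.0242271 ]), 'gripper_force': 0.0, 'finger_gap': 1.0015204524246353}
```

View pics/top0.png

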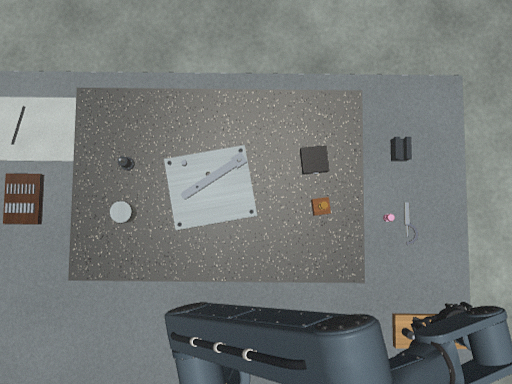

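View pics/scene0.png

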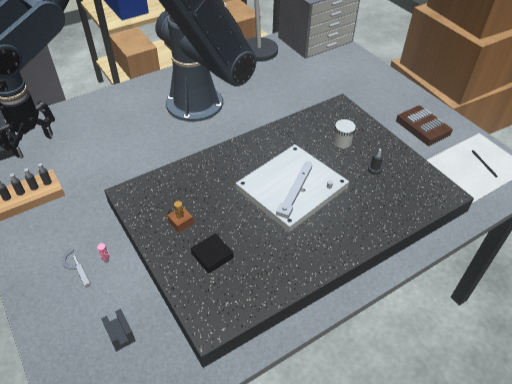

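The top view shows the fixture at about (210,187), lever eye (241,158), free end (186,196) and stop (184,163). The plug candidates are the brass head in the wooden stand (321,205) and a pink decoy (390,217). The dark case is at (314,160), the punch holder at (125,162) and the canister at (121,211). I choose the brass one.

```bash
cat > h.py <<'E'
import numpy as np,cv2
from scipy.spatial.transform import Rotation as R
from station import sense,vision
def snap(n):
    st=sense(); s=vision.snapshot(n)
    if n=="wrist":
        T=np.eye(4);T[:3,:3]=R.from_quat(st["tool_rot"]).as_matrix();T[:3,3]=st["tcp_pos"]
        s["pose"]=T@s["mount"]
    return s
def cast(s,uv,z):
    uv=np.atleast_2d(uv).astype(float); K=s["mtx"];P=s["pose"]
    d=np.c_[(uv[:,0]-K[0,2])/K[0,0],(uv[:,1]-K[1,2])/K[1,1],np.ones(len(uv))]@P[:3,:3].T
    return P[:3,3]+d*((z-P[2,3])/d[:,2])[:,None]
def cloud(s):
    h,w=s["range_z"].shape;u,v=np.meshgrid(np.arange(w),np.arange(h));z=s["range_z"];K=s["mtx"]
    p=np.stack([(u-K[0,2])/K[0,0]*z,(v-K[1,2])/K[1,1]*z,z],-1)
    return p@s["pose"][:3,:3].T+s["pose"][:3,3]
E
python3 - <<'E'
from h import *
s=dict(np.load("top0.npz"));c=cloud(s);im=s["image"]
def z(u,v):return c[v,u].round(4).tolist()
for n,p in dict(granite=(280,240),plate=(235,205),lever=(214,177),eye=(241,158),stop=(184,163),plug=(323,205),stand=(315,212),case=(314,160),can=(121,211),punch=(125,162)).items():print(n,z(*p))
# plate corners: bright low-saturation mask
hsv=cv2.cvtColor(im,cv2.COLOR_BGR2HSV)
m=((hsv[...,2]>135)).astype(np.uint8);m[:,:150]=0;m[:,270:]=0;m[:135]=0;m[245:]=0
m=cv2.morphologyEx(m,cv2.MORPH_CLOSE,np.ones((9,9)))
ct=max(cv2.findContours(m,0,2)[0],key=cv2.contourArea)
w=cast(s,ct[:,0],0.085)[:,:2]
r=cv2.minAreaRect((w*1000).astype(np.float32));print(r)
st=(hsv[...,0]<20)&(hsv[...,1]>120)
st[:,:290]=0;st[:,345:]=0;st[:190]=0;st[225:]=0
ct=max(cv2.findContours(st.astype(np.uint8),0,2)[0],key=cv2.contourArea)
print(cv2.boundingRect(ct),cv2.minAreaRect((cast(s,ct[:,0],0.09)[:,:2]*1000).astype(np.float32)))
E
```

```text
granite [0.4251, -0.1908, 0.0593]
plate [0.5299, -0.0529, 0.0867]
lever [0.6128, 0.0105, 0.1022]
eye [0.6714, -0.0701, 0.1]
stop [0.6537, 0.1005, 0.1079]
plug [0.5283, -0.3097, 0.1422]
stand [0.5104, -0.2947, 0.085]
case [0.6693, -0.2928, 0.0845]
can [0.5073, 0.2761, 0.1376]
punch [0.6534, 0.2734, 0.1219]
((578.3560180664062, 24.241943359375), (332.23590087890625, 360.8822326660156), 0.3987691104412079)
(312, 198, 18, 17) ((528.630615234375, -310.8677673339844), (47.27301788330078, 50.59840774536133), 6.61575174331665)
```

```bash
python3 -m crank '[{"dp":[0.5,0.95,0.17],"angular":[0,0,0]},{"dp":[0.5,0.95,0.17],"angular":[0,0,0]},{"dp":[0.5,0.95,0.17],"angular":[0,0,0]},{"dp":[0.5,0.95,0.17],"angular":[0,0,0]},{"dp":[0.5,0.95,0.17],"angular":[0,0,0]},{"dp":[0.5,0.95,0.17],"angular":[0,0,0]},{"dp":[0.5,0.95,0.17],"angular":[0,0,0]},{"dp":[0.5,0.95,0.17],"angular":[0,0,0]},{"dp":[0.5,0.95,0.17],"angular":[0,0,0]},{"dp":[0.5,0.95,0.17],"angular":[0,0,0]},{"dp":[0.5,0.95,0.17],"angular":[0,0,0]},{"dp":[0.5,0.95,0.17],"angular":[0,0,0]},{"dp":[0.5,0.95,0.17],"angular":[0,0,0]},{"dp":[0.5,0.95,0.17],"angular":[0,0,0]},{"dp":[0.5,0.95,0.17],"angular":[0,0,0]},{"dp":[0.5,0.95,0.17],"angular":[0,0,0]},{"dp":[0.5,0.95,0.17],"angular":[0,0,0]},{"dp":[0.5,0.95,0.17],"angular":[0,0,0]},{"dp":[0.5,0.95,0.17],"angular":[0,0,0]},{"dp":[0,0,0],"angular":[0,0,0]}]' 1 40
python3 - <<'E'
from h import *
s=snap("wrist");np.savez("w1.npz",**s);cv2.imwrite("pics/w1.png",s["image"]);print(s["mount"].round(3).tolist(),s["pose"].round(3).tolist(),s["mtx"].round(1).tolist())
E
```

```text
t: 2.1
tcp_pos: [0.5285, -0.0317, 0.3455]
tool_rot: [0.98, 0.2, 0.001, -0.0]
force: [-0.6, 0.3, 0.1]
finger_gap: -0.002
gripper_force: 0.0
[[0.0, -0.945, -0.327, 0.085], [1.0, 0.0, 0.0, 0.001], [-0.0, -0.327, 0.945, -0.125], [0.0, 0.0, 0.0, 1.0]] [[0.392, -0.87, -0.299, 0.607], [-0.92, -0.37, -0.127, 0.001], [-0.0, 0.325, -0.946, 0.471], [0.0, 0.0, 0.0, 1.0]] [[326.9, 0.0, 250.8], [0.0, 326.9, 194.8], [0.0, 0.0, 1.0]]
```

View pics/w1.png

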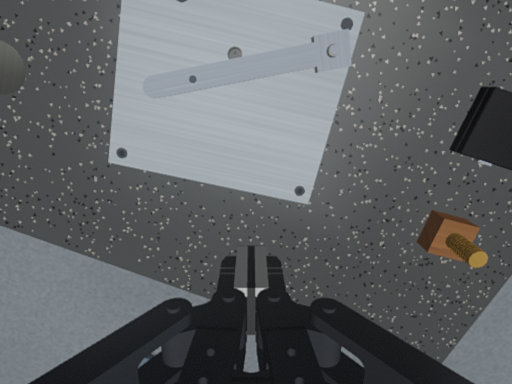

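The wrist view shows the plate corners at (362,14), (310,203) and (109,162). The pivot pin is at (332,50), the plug hole at (235,53) and the lever tip at (145,88). The brass plug is in its stand at about (460,245).

Run:
```python
from h import *
s=dict(np.load("w1.npz"))
im=s["image"];g=cv2.GaussianBlur(im,(3,3),0).min(2).astype(int)
m=((g>115)).astype(np.uint8)
m=cv2.morphologyEx(m,cv2.MORPH_OPEN,np.ones((5,5)));m[205:]=0
ct=max(cv2.findContours(m,0,1)[0],key=cv2.contourArea)[:,0]
print(cv2.boundingRect(ct))
def side(a,b):
    a,b=np.array(a,float),np.array(b,float);d=(b-a)/np.linalg.norm(b-a);n=np.array([-d[1],d[0]])
    t=(ct-a)@d;k=(abs((ct-a)@n)<6)&(t>12)&(t<np.linalg.norm(b-a)-12)
    w=cast(s,ct[k]+0.0,0.085)[:,:2]
    vx,vy,x,y=cv2.fitLine(w.astype(np.float32),cv2.DIST_HUBER,0,.001,.001).ravel()
    r=(w-[x,y])@[-vy,vx];print(k.sum(),"rms",r.std().round(5));return np.array([x,y]),np.array([vx,vy])
c0,c1,c2,c3=(362,14),(310,203),(109,162),(120,5)
L=[side(c0,c1),side(c1,c2),side(c2,c3)]
for p,d in L:print(p.round(4),np.degrees(np.arctan2(d[1],d[0])).round(2))
def isect(A,B):
    t=np.linalg.solve(np.c_[A[1],-B[1]],B[0]-A[0]);return A[0]+t[0]*A[1]
q=isect(L[0],L[1]);r=isect(L[1],L[2]);print("corners",q,r,np.linalg.norm(q-r))
ey=(r-q)/np.linalg.norm(r-q);ex=np.array([ey[1],-ey[0]])
o=(q+r)/2+ex*.110; yaw=np.arctan2(ex[1],ex[0]);print("origin",o,"yaw",np.degrees(yaw))
W=lambda x,y:o+ex*x+ey*y
for n,x,y in(("pivot",.065,-.1),("stop",.085,.065),("hole",.0405,0)):
    p=np.r_[W(x,y),.085];pc=s["pose"][:3,:3].T@(p-s["pose"][:3,3]);uv=s["mtx"]@pc/pc[2];print(n,p.round(4),uv[:2].round(1))
hw=cast(s,[(235,53)],.085)[0];print("hole cast",hw.round(4));pw=cast(s,[(332,50)],.109)[0];print("pivot cast",pw.round(4))
tip=cast(s,[(145,89)],.101)[0];print("tip",tip, np.linalg.norm(tip[:2]-pw[:2]))
np.savez("fix.npz",o=o,ex=ex,ey=ey)
```

```text
(109, 0, 257, 205)
166 rms 0.00063
177 rms 0.00038
132 rms 0.00034
[ 0.5865 -0.1065] 10.32
[0.4788 0.0016] -79.48
[0.5449 0.1405] 10.53
corners [ 0.5017682  -0.12189676] [0.45611086 0.12397759] 0.25007755
origin [0.5870907 0.0211234] yaw 10.519642
pivot [ 0.6693 -0.0653  0.085 ] [329.3  52. ]
stop [0.6588 0.1005 0.085 ] [181.5  -6.4]
hole [0.6269 0.0285 0.085 ] [234.6  54.2]
hole cast [0.6283 0.0286 0.085 ]
pivot cast [ 0.6681 -0.0628  0.109 ]
tip [0.55636555 0.1031212  0.101     ] 0.20006457032090474
```

```bash
python3 -m crank '[{"dp":[0,0.34,-0.9],"angular":[0,0,-1.575]},{"dp":[0,0.34,-0.9],"angular":[0,0,-1.575]},{"dp":[0,0.34,-0.9],"angular":[0,0,-1.575]},{"dp":[0,0.34,-0.9],"angular":[0,0,-1.575]},{"dp":[0,0.34,-0.9],"angular":[0,0,-1.575]},{"dp":[0,0.34,-0.9],"angular":[0,0,-1.575]},{"dp":[0,0.34,-0.9],"angular":[0,0,-1.575]},{"dp":[0,0.34,-0.9],"angular":[0,0,-1.575]},{"dp":[0,0,-0.24],"angular":[0,0,0]},{"dp":[0,0,-0.24],"angular":[0,0,0]},{"dp":[0,0,-0.2],"angular":[0,0,0]},{"dp":[0,0,0],"angular":[0,0,0]},{"dp":[0,0,0],"angular":[0,0,0]}]'
```

```text
t: 3.45
tcp_pos: [0.5277, 0.0464, 0.1096]
tool_rot: [0.996, 0.089, 0.001, 0.0]
force: [-0.3, -0.6, -0.4]
finger_gap: 0.001
gripper_force: 0.0
```

```bash
python3 -m crank '[{"dp":[0.18,0.094,0],"angular":[0,0,0]},{"dp":[0.18,0.094,0],"angular":[0,0,0]},{"dp":[0.18,0.094,0],"angular":[0,0,0]},{"dp":[0.18,0.094,0],"angular":[0,0,0]},{"dp":[0.18,0.094,0],"angular":[0,0,0]},{"dp":[0.18,0.094,0],"angular":[0,0,0]},{"dp":[0.18,0.094,0],"angular":[0,0,0]},{"dp":[0.18,0.094,0],"angular":[0,0,0]},{"dp":[0.18,0.094,0],"angular":[0,0,0]},{"dp":[0.18,0.094,0],"angular":[0,0,0]},{"dp":[0.18,0.094,0],"angular":[0,0,0]},{"dp":[0.18,0.094,0],"angular":[0,0,0]},{"dp":[0.09,0.047,0],"angular":[0,0,0]},{"dp":[0,0,0],"angular":[0,0,0]}]'
python3 - <<'E'
from h import *
s=snap("wrist");np.savez("w2.npz",**s);cv2.imwrite("pics/w2.png",s["image"]);print(sense()["force"])
E
```

```text
t: 4.85
tcp_pos: [0.5963, 0.0822, 0.109]
tool_rot: [0.996, 0.089, 0.002, 0.0]
force: [1.1, 1.0, -0.3]
finger_gap: 0.003
gripper_force: 0.0
[-0.77115681  0.1962407  -0.09053012]
```

View pics/w2.png

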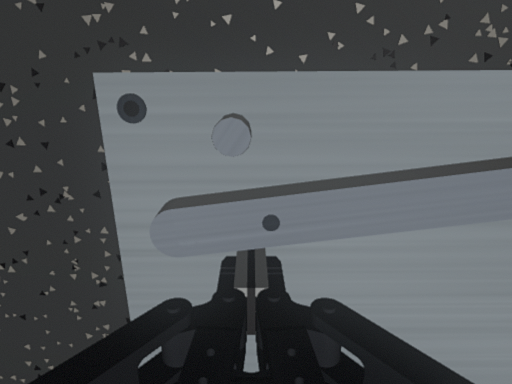

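The stop post is at (232,137) and the lever's near edge at about v=200, so the gap is roughly 20 mm. I'll carry on slowly along the fixture's +x.

```bash
R='x'; python3 -m crank '[{"dp":[0.0655,0.0122,0],"angular":[0,0,0]},{"dp":[0.0655,0.0122,0],"angular":[0,0,0]},{"dp":[0.0655,0.0122,0],"angular":[0,0,0]},{"dp":[0.0655,0.0122,0],"angular":[0,0,0]},{"dp":[0.0655,0.0122,0],"angular":[0,0,0]},{"dp":[0.0655,0.0122,0],"angular":[0,0,0]},{"dp":[0.0655,0.0122,0],"angular":[0,0,0]},{"dp":[0,0,0],"angular":[0,0,0]}]'
python3 - <<'E'
from h import *
s=snap("wrist");np.savez("w3.npz",**s);cv2.imwrite("pics/w3.png",s["image"][100:300,130:400]);f=np.load("fix.npz");o,ex,ey=f["o"],f["ex"],f["ey"]
print("tcp in fixture mm",(sense()["tcp_pos"][:2]-o)@np.c_[ex,ey]*1e3)
E
```

```text
t: 5.7
tcp_pos: [0.6092, 0.0849, 0.1087]
tool_rot: [0.996, 0.089, 0.001, -0.0]
force: [-1.7, 0.2, 0.2]
finger_gap: 0.001
gripper_force: 0.9
tcp in fixture mm [33.31332807 58.59310842]
```

View pics/w3.png

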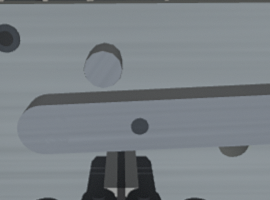

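The crop shows the lever about 8 mm short of the post, with the hole beginning to clear at crop (233,148).

```bash
python3 -m crank '[{"dp":[0.0328,0.0061,0],"angular":[0,0,0]},{"dp":[0.0328,0.0061,0],"angular":[0,0,0]},{"dp":[0.0328,0.0061,0],"angular":[0,0,0]},{"dp":[0.0328,0.0061,0],"angular":[0,0,0]},{"dp":[0.0328,0.0061,0],"angular":[0,0,0]},{"dp":[0,0,0],"angular":[0,0,0]}]' | egrep 'tcp|^force'
python3 -m crank '[{"dp":[0.0328,0.0061,0],"angular":[0,0,0]},{"dp":[0,0,0],"angular":[0,0,0]}]' | egrep 'tcp|^force'
python3 -m crank '[{"dp":[0.0328,0.0061,0],"angular":[0,0,0]},{"dp":[0,0,0],"angular":[0,0,0]}]' | egrep 'tcp|^force'
```

```text
tcp_pos: [0.6137, 0.0856, 0.1088]
force: [-2.0, 1.3, -0.3]
tcp_pos: [0.6146, 0.0858, 0.1089]
force: [-2.6, 0.4, -0.1]
tcp_pos: [0.6155, 0.086, 0.1088]
force: [-1.1, 0.9, -0.5]
```

```bash
python3 -m crank '[{"dp":[0.0164,0.003,0],"angular":[0,0,0]},{"dp":[0,0,0],"angular":[0,0,0]}]' | egrep 'tcp|^force'
python3 -m crank '[{"dp":[0.0164,0.003,0],"angular":[0,0,0]},{"dp":[0,0,0],"angular":[0,0,0]}]' | egrep 'tcp|^force'
python3 -m crank '[{"dp":[0.0164,0.003,0],"angular":[0,0,0]},{"dp":[0,0,0],"angular":[0,0,0]}]' | egrep 'tcp|^force'
```

```text
tcp_pos: [0.6158, 0.0861, 0.1088]
force: [-3.6, 1.6, -0.6]
tcp_pos: [0.6163, 0.0863, 0.1088]
force: [-2.9, 1.4, 0.7]
tcp_pos: [0.6166, 0.0863, 0.1088]
force: [-3.5, 0.3, 0.9]
```

```bash
python3 -m crank '[{"dp":[0.0164,0.003,0],"angular":[0,0,0]},{"dp":[0,0,0],"angular":[0,0,0]}]' | egrep 'tcp|^force'
python3 -m crank '[{"dp":[0.0164,0.003,0],"angular":[0,0,0]},{"dp":[0,0,0],"angular":[0,0,0]}]' | egrep 'tcp|^force'
```

```text
tcp_pos: [0.6166, 0.0863, 0.1088]
force: [-5.3, 0.3, 2.3]
tcp_pos: [0.6166, 0.0864, 0.1088]
force: [-5.7, 1.1, 3.4]
```

```bash
python3 -m crank '[{"dp":[0.0164,0.003,0],"angular":[0,0,0]},{"dp":[0,0,0],"angular":[0,0,0]}]' | egrep 'tcp|^force'
python3 -m crank '[{"dp":[0.0164,0.003,0],"angular":[0,0,0]},{"dp":[0,0,0],"angular":[0,0,0]}]' | egrep 'tcp|^force'
```

```text
tcp_pos: [0.6167, 0.0864, 0.1088]
force: [-7.0, 0.8, 4.4]
tcp_pos: [0.6167, 0.0864, 0.1088]
force: [-7.4, -0.3, 5.0]
```

```bash
python3 -m crank '[{"dp":[0,0,0],"angular":[0,0,0]},{"dp":[0,0,0],"angular":[0,0,0]}]' | egrep 'tcp|^force'
python3 -c "
from h import *
s=snap('wrist');np.savez('w4.npz',**s);cv2.imwrite('pics/w4.png',s['image'][100:300,130:400]);print(sense()['force'])"
```

```text
tcp_pos: [0.6167, 0.0863, 0.1088]
force: [-8.0, 0.4, 4.6]
[-7.14395917 -0.90834144  4.25800258]
```

View pics/w4.png

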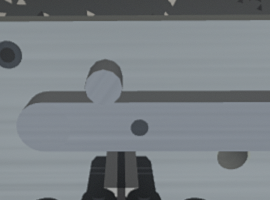

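The lever lies parallel and touches the post at crop (103,100). Next I'll raise the press to about 10–11 N, easing the downward load.

```bash
python3 -m crank '[{"dp":[0.0164,0.003,0.03],"angular":[0,0,0]},{"dp":[0,0,0],"angular":[0,0,0]}]' | egrep 'tcp|^force'
python3 -m crank '[{"dp":[0.0164,0.003,0.02],"angular":[0,0,0]},{"dp":[0,0,0],"angular":[0,0,0]}]' | egrep 'tcp|^force'
```

```text
tcp_pos: [0.6168, 0.0864, 0.1089]
force: [-6.1, -1.4, 1.3]
tcp_pos: [0.6168, 0.0864, 0.109]
force: [-6.5, -0.4, -1.3]
```

```bash
python3 -m crank '[{"dp":[0.0164,0.003,0.005],"angular":[0,0,0]},{"dp":[0.0164,0.003,0.005],"angular":[0,0,0]},{"dp":[0,0,0],"angular":[0,0,0]}]' | egrep 'tcp|^force'
python3 -m crank '[{"dp":[0.0164,0.003,0.005],"angular":[0,0,0]},{"dp":[0,0,0],"angular":[0,0,0]}]' | egrep 'tcp|^force'
```

```text
tcp_pos: [0.6168, 0.0864, 0.109]
force: [-7.5, -1.4, -0.4]
tcp_pos: [0.6169, 0.0864, 0.109]
force: [-8.9, -1.3, -0.6]
```

```bash
python3 -m crank '[{"dp":[0.0164,0.003,0.005],"angular":[0,0,0]},{"dp":[0.0164,0.003,0.005],"angular":[0,0,0]},{"dp":[0,0,0],"angular":[0,0,0]}]' | egrep 'tcp|^force'
python3 -m crank '[{"dp":[0.0082,0.0015,0],"angular":[0,0,0]},{"dp":[0,0,0],"angular":[0,0,0]},{"dp":[0,0,0],"angular":[0,0,0]},{"dp":[0,0,0],"angular":[0,0,0]}]' | egrep 'tcp|^force'
```

```text
tcp_pos: [0.617, 0.0865, 0.1091]
force: [-10.5, -2.8, -0.5]
tcp_pos: [0.617, 0.0865, 0.109]
force: [-10.5, -3.1, -0.5]
```

Holding at about 11 N for 1.2 s.

```bash
python3 -m crank '[{"dp":[0,0,0],"angular":[0,0,0]},{"dp":[0,0,0],"angular":[0,0,0]},{"dp":[0,0,0],"angular":[0,0,0]},{"dp":[0,0,0],"angular":[0,0,0]},{"dp":[0,0,0],"angular":[0,0,0]},{"dp":[0,0,0],"angular":[0,0,0]},{"dp":[0,0,0],"angular":[0,0,0]},{"dp":[0,0,0],"angular":[0,0,0]},{"dp":[0,0,0],"angular":[0,0,0]},{"dp":[0,0,0],"angular":[0,0,0]},{"dp":[0,0,0],"angular":[0,0,0]},{"dp":[0,0,0],"angular":[0,0,0]}]' | egrep 'tcp|^force|^t:'
```

```text
t: 11.2
tcp_pos: [0.617, 0.0864, 0.1091]
force: [-10.3, -2.3, -1.0]
```

```bash
python3 -m crank '[{"dp":[-0.1,-0.02,0],"angular":[0,0,0]},{"dp":[-0.2,-0.04,0],"angular":[0,0,0]},{"dp":[-0.3,-0.06,0],"angular":[0,0,0]},{"dp":[-0.3,-0.06,0],"angular":[0,0,0]},{"dp":[-0.3,-0.06,0],"angular":[0,0,0]},{"dp":[0,-0.3,1],"angular":[0,0,0]},{"dp":[0,-0.3,1],"angular":[0,0,0]},{"dp":[0,-0.3,1],"angular":[0,0,0]},{"dp":[0,-0.3,1],"angular":[0,0,0]},{"dp":[0,-0.3,0.5],"angular":[0,0,0]},{"dp":[0,0,0],"angular":[0,0,0]},{"dp":[0,0,0],"angular":[0,0,0]},{"dp":[0,0,0],"angular":[0,0,0]}]' | egrep 'tcp|^force|^t:'
python3 - <<'E'
from h import *
s=snap("wrist");np.savez("w5.npz",**s);cv2.imwrite("pics/w5.png",s["image"])
f=np.load("fix.npz");o,ex,ey=f["o"],f["ex"],f["ey"]
for n,x,y,z in(("pivot",.065,-.1,.109),("stop",.085,.065,.105),("hole",.0405,0,.085)):
    p=np.r_[o+ex*x+ey*y,z];pc=s["pose"][:3,:3].T@(p-s["pose"][:3,3]);uv=s["mtx"]@pc/pc[2];print(n,p.round(4),uv[:2].round(1))
E
```

```text
t: 12.5
tcp_pos: [0.5853, 0.0356, 0.2447]
force: [0.2, 0.9, -0.5]
pivot [ 0.6693 -0.0653  0.109 ] [397.7 109.8]
stop [0.6588 0.1005 0.105 ] [183.8  83.6]
hole [0.6269 0.0285 0.085 ] [266.8 137.1]
```

View pics/w5.png

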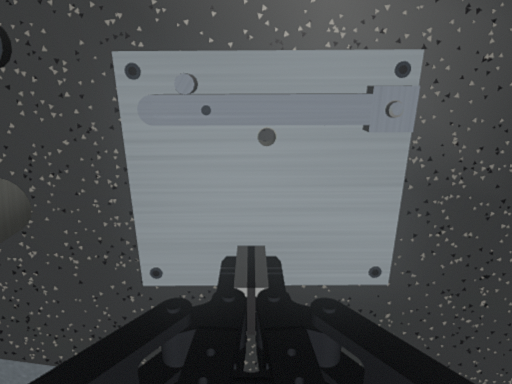

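The lever is home along the post: stop (184,84), hole (267,137), pivot (395,109).

```bash
python3 -m crank '[{"dp":[-0.2,-0.95,0.05],"angular":[0,0,0]},{"dp":[-0.25,-0.95,0.05],"angular":[0,0,0]},{"dp":[-0.25,-0.95,0.05],"angular":[0,0,0]},{"dp":[-0.25,-0.95,0.05],"angular":[0,0,0]},{"dp":[-0.25,-0.95,0.05],"angular":[0,0,0]},{"dp":[-0.25,-0.95,0.05],"angular":[0,0,0]},{"dp":[-0.25,-0.95,0.05],"angular":[0,0,0]},{"dp":[-0.25,-0.95,0.05],"angular":[0,0,0]},{"dp":[-0.25,-0.95,0.05],"angular":[0,0,0]},{"dp":[-0.25,-0.95,0.05],"angular":[0,0,0]},{"dp":[-0.25,-0.95,0.05],"angular":[0,0,0]},{"dp":[-0.25,-0.95,0.05],"angular":[0,0,0]},{"dp":[0,0,0],"angular":[0,0,0]},{"dp":[0,0,0],"angular":[0,0,0]},{"dp":[0,0,0],"angular":[0,0,0]}]' 0 | egrep 'tcp|^force|^t:|gap'
python3 - <<'E'
from h import *
s=dict(np.load("w5.npz"));g=s["image"].min(2)
sub=g[122:152,250:284];print("hole gray",np.percentile(sub,[2,10,50,90]))
m=(g<105).astype(np.uint8);m[:127]=0;m[150:]=0;m[:,:252]=0;m[:,282:]=0
c=max(cv2.findContours(m,0,1)[0],key=cv2.contourArea);e=cv2.fitEllipse(c);print(e)
print("hole",cast(s,[e[0]],.085)[0].round(4))
s=snap("wrist");np.savez("w6.npz",**s);cv2.imwrite("pics/w6.png",s["image"])
E
```

```text
t: 14.05
tcp_pos: [0.4978, -0.3055, 0.2632]
force: [-0.7, -0.7, -0.2]
finger_gap: 1.0
hole gray [ 73.  77. 134. 139.]
((266.5, 136.57249450683594), (17.015913009643555, 17.240501403808594), 90.0)
hole [0.6273 0.0289 0.085 ]
```

View pics/w6.png

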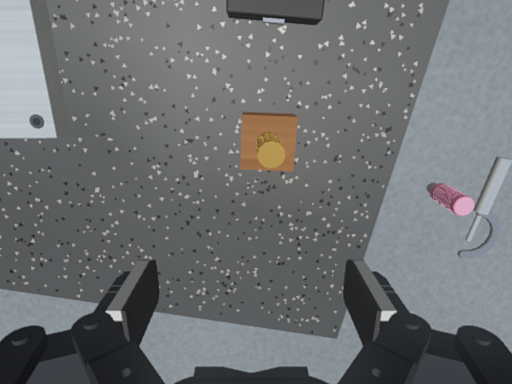

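The plug's brass top disc is at (271,154) in its wooden stand, and the pink decoy at (460,203) lies well away on the table.

Run:
```python
from h import *
s=dict(np.load("w6.npz"));im=s["image"];hsv=cv2.cvtColor(im,cv2.COLOR_BGR2HSV)
print(hsv[154,271],hsv[120,255],hsv[137,268])
m=((hsv[...,0]>18)&(hsv[...,0]<32)&(hsv[...,1]>100)&(hsv[...,2]>130)).astype(np.uint8)
m=cv2.morphologyEx(m,cv2.MORPH_OPEN,np.ones((5,5)))
c=max(cv2.findContours(m,0,1)[0],key=cv2.contourArea);e=cv2.fitEllipse(c);print(e)
p=cast(s,[e[0]],.140)[0];print("plug",p.round(4),"diam mm",e[1][0]/s["mtx"][0,0]*(s["range_z"][154,271])*1e3,"z",cloud(s)[154,271].round(4))
b=((hsv[...,0]<18)&(hsv[...,1]>100)).astype(np.uint8);b[:,:200]=0;b[:,330:]=0;b[:90]=0;b[200:]=0
b=cv2.morphologyEx(b|m,cv2.MORPH_CLOSE,np.ones((15,15)))
c=max(cv2.findContours(b,0,1)[0],key=cv2.contourArea)
r=cv2.minAreaRect((cast(s,c[:,0],.09)[:,:2]*1e3).astype(np.float32));print("stand",r)
d=p[:2]-sense()["tcp_pos"][:2];print("move units",d/.03)
```

```text
[ 21 138 181] [ 13 130 153] [ 20 149 144]
((270.940673828125, 152.64678955078125), (26.290569305419922, 30.603302001953125), 14.762341499328613)
plug [ 0.5339 -0.315   0.14  ] diam mm 20.325530950076267 z [ 0.5327 -0.3154  0.1392]
stand ((533.311767578125, -315.17498779296875), (51.70185852050781, 49.53733444213867), 7.945615291595459)
move units [ 1.19815602 -0.3228478 ]
```

```bash
python3 -m crank '[{"dp":[0.58,-0.16,0],"angular":[0,0,0]},{"dp":[0.585,-0.165,-0.3],"angular":[0,0,0]},{"dp":[0,0,-0.7],"angular":[0,0,0]},{"dp":[0,0,-0.7],"angular":[0,0,0]},{"dp":[0,0,-0.7],"angular":[0,0,0]},{"dp":[0,0,-0.7],"angular":[0,0,0]},{"dp":[0,0,-0.7],"angular":[0,0,0]},{"dp":[0,0,-0.5],"angular":[0,0,0]},{"dp":[0,0,-0.25],"angular":[0,0,0]},{"dp":[0,0,0],"angular":[0,0,0]},{"dp":[0,0,0],"angular":[0,0,0]},{"dp":[0,0,0],"angular":[0,0,0]}]' 0| egrep 'tcp|^force|^t:|gap'
```

```text
t: 15.3
tcp_pos: [0.5335, -0.3168, 0.1286]
force: [-0.3, -0.1, 0.1]
finger_gap: 1.002
```

```bash
python3 -m crank '[{"dp":[-0.02,0.05,-0.07],"angular":[0,0,0]},{"dp":[0,0,0],"angular":[0,0,0]},{"dp":[0,0,0],"angular":[0,0,0]}]' 0| egrep 'tcp|^force|^t:|gap'
python3 -m crank '[{"dp":[0,0,0],"angular":[0,0,0]},{"dp":[0,0,0],"angular":[0,0,0]},{"dp":[0,0,0],"angular":[0,0,0]},{"dp":[0,0,0],"angular":[0,0,0]},{"dp":[0,0,0],"angular":[0,0,0]},{"dp":[0,0,0],"angular":[0,0,0]},{"dp":[0,0,0],"angular":[0,0,0]},{"dp":[0,0,0],"angular":[0,0,0]},{"dp":[0,0,0],"angular":[0,0,0]},{"dp":[0,0,0],"angular":[0,0,0]}]' 1 40
```

```text
t: 15.6
tcp_pos: [0.5323, -0.3151, 0.1257]
force: [0.0, -0.4, -0.0]
finger_gap: 0.998
t: 16.6
tcp_pos: [0.5323, -0.3151, 0.1255]
tool_rot: [0.996, 0.089, 0.0, 0.0]
force: [-0.0, -0.1, 1.2]
finger_gap: 0.234
gripper_force: 39.0
```

```bash
python3 -m crank '[{"dp":[0,0,0.3],"angular":[0,0,0]},{"dp":[0,0,0.5],"angular":[0,0,0]},{"dp":[0,0,0.6],"angular":[0,0,0]},{"dp":[0,0,0.6],"angular":[0,0,0]},{"dp":[0,0,0.5],"angular":[0,0,0]},{"dp":[0,0,0],"angular":[0,0,0]}]'| egrep 'tcp|^force|^t:|gap'
python3 -m crank '[{"dp":[0.121,0.441,0],"angular":[0,0,0]},{"dp":[0.242,0.883,0],"angular":[0,0,0]},{"dp":[0.242,0.883,0],"angular":[0,0,0]},{"dp":[0.242,0.883,0],"angular":[0,0,0]},{"dp":[0.242,0.883,0],"angular":[0,0,0]},{"dp":[0.242,0.883,0],"angular":[0,0,0]},{"dp":[0.242,0.883,0],"angular":[0,0,0]},{"dp":[0.242,0.883,0],"angular":[0,0,0]},{"dp":[0.242,0.883,0],"angular":[0,0,0]},{"dp":[0.242,0.883,0],"angular":[0,0,0]},{"dp":[0.242,0.883,0],"angular":[0,0,0]},{"dp":[0.242,0.883,0],"angular":[0,0,0]},{"dp":[0.242,0.883,0],"angular":[0,0,0]},{"dp":[0.121,0.441,0],"angular":[0,0,0]},{"dp":[0,0,0],"angular":[0,0,0]},{"dp":[0,0,0],"angular":[0,0,0]},{"dp":[0,0,0],"angular":[0,0,0]}]'
python3 - <<'E'
from h import *
s=snap("wrist");np.savez("w7.npz",**s);cv2.imwrite("pics/w7.png",cv2.resize(s["image"][60:360,100:400],None,fx=2,fy=2))
print((np.array([.6268,.0291])-sense()["tcp_pos"][:2])/.03)
E
```

```text
t: 17.2
tcp_pos: [0.5335, -0.316, 0.203]
force: [0.2, 0.9, -2.0]
finger_gap: 0.23
t: 18.9
tcp_pos: [0.6262, 0.0281, 0.2001]
tool_rot: [0.996, 0.088, -0.001, 0.0]
force: [-0.5, -0.7, -1.0]
finger_gap: 0.234
gripper_force: 39.2
[0.01599197 0.03743308]
```

View pics/w7.png

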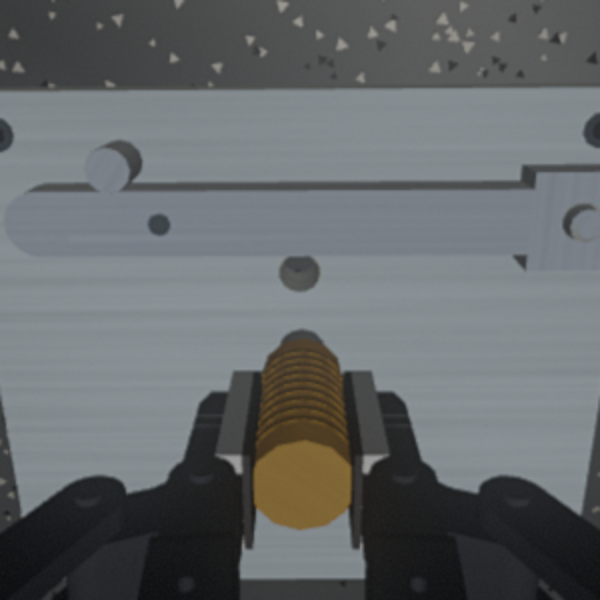

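The plug is held upright, head top at crop (302,485). The hole is visible at crop (300,273), and the lever is still on the stop.

Run:
```python
from h import *
s=dict(np.load("w7.npz"));im=s["image"];hsv=cv2.cvtColor(im,cv2.COLOR_BGR2HSV)
print(hsv[301,251],hsv[265,251])
m=((hsv[...,0]>14)&(hsv[...,0]<34)&(hsv[...,1]>120)).astype(np.uint8);m[:,:215]=0;m[:,290:]=0
c=max(cv2.findContours(m,0,1)[0],key=cv2.contourArea)[:,0]
print("bbox",cv2.boundingRect(c))
low=c[c[:,1]>c[:,1].max()-18]; (cx,cy),r=cv2.minEnclosingCircle(low[low[:,1]>c[:,1].max()-22])
# disc: width gives the radius, bottom gives the centre
w=np.ptp(c[c[:,1]>c[:,1].max()-26][:,0]);u=(c[c[:,1]>c[:,1].max()-26][:,0].min()+c[c[:,1]>c[:,1].max()-26][:,0].max())/2
top=cast(s,[(u,c[:,1].max()-w/2)],.200-.0355+.05)[0];print("disc u,w",u,w,"top",top.round(4),"depth z",cloud(s)[301,251].round(4))
f=np.load("fix.npz");ex,ey=f["ex"],f["ey"]
hb=cast(s,[(100+299.5/2,60+291.5/2)],.085)[0];print("hole from lower rim",(hb[:2]+ex*.008).round(4))
print(s["pose"][:3,3])
```

```text
[ 20 152 126] [ 18 144  85]
bbox (226, 239, 50, 86)
disc u,w 250.5 49 top [0.6287 0.0281 0.2145] depth z [0.628  0.0278 0.2145]
hole from lower rim [0.6273 0.0286]
[0.7105429  0.04273726 0.32535256]
```

```bash
python3 -m crank '[{"dp":[0.017,0.027,-0.3],"angular":[0,0,0]},{"dp":[0,0,-0.4],"angular":[0,0,0]},{"dp":[0,0,-0.4],"angular":[0,0,0]},{"dp":[0,0,-0.4],"angular":[0,0,0]},{"dp":[0,0,-0.3],"angular":[0,0,0]},{"dp":[0,0,-0.1],"angular":[0,0,0]},{"dp":[0,0,0],"angular":[0,0,0]},{"dp":[0,0,0],"angular":[0,0,0]},{"dp":[0,0,0],"angular":[0,0,0]}]'
python3 - <<'E'
from h import *
print((np.array([.6267,.0289])-sense()["tcp_pos"][:2])/.03)
E
```

```text
t: 19.85
tcp_pos: [0.6277, 0.03, 0.1441]
tool_rot: [0.996, 0.089, 0.001, 0.0]
force: [-0.9, -0.4, -1.8]
finger_gap: 0.232
gripper_force: 39.2
[-0.03253824 -0.03791722]
```

```bash
python3 -m crank '[{"dp":[-0.033,-0.038,0],"angular":[0,0,0]},{"dp":[0,0,0],"angular":[0,0,0]},{"dp":[0,0,-0.05],"angular":[0,0,0]},{"dp":[0,0,-0.05],"angular":[0,0,0]},{"dp":[0,0,-0.05],"angular":[0,0,0]},{"dp":[0,0,0],"angular":[0,0,0]}]'| egrep 'tcp|^force'
python3 -m crank '[{"dp":[0,0,-0.05],"angular":[0,0,0]},{"dp":[0,0,-0.05],"angular":[0,0,0]},{"dp":[0,0,0],"angular":[0,0,0]}]'| egrep 'tcp|^force'
```

```text
tcp_pos: [0.6259, 0.029, 0.1386]
force: [0.1, -0.2, -1.4]
tcp_pos: [0.626, 0.0289, 0.1357]
force: [0.5, -1.1, -1.3]
```

```bash
python3 -m crank '[{"dp":[0.02,0,-0.04],"angular":[0,0,0]},{"dp":[0,0,-0.04],"angular":[0,0,0]},{"dp":[0,0,0],"angular":[0,0,0]}]'| egrep 'tcp|^force'
python3 -m crank '[{"dp":[0,0,-0.04],"angular":[0,0,0]},{"dp":[0,0,-0.04],"angular":[0,0,0]},{"dp":[0,0,0],"angular":[0,0,0]}]'| egrep 'tcp|^force'
```

```text
tcp_pos: [0.6266, 0.0289, 0.1333]
force: [-0.6, 0.2, -2.0]
tcp_pos: [0.6266, 0.0289, 0.1309]
force: [0.2, -0.2, -1.5]
```

```bash
python3 -m crank '[{"dp":[0,0,-0.05],"angular":[0,0,0]},{"dp":[0,0,-0.05],"angular":[0,0,0]},{"dp":[0,0,-0.05],"angular":[0,0,0]},{"dp":[0,0,0],"angular":[0,0,0]}]'| egrep 'tcp|^force'
python3 -m crank '[{"dp":[0,0,-0.05],"angular":[0,0,0]},{"dp":[0,0,-0.05],"angular":[0,0,0]},{"dp":[0,0,0],"angular":[0,0,0]}]'| egrep 'tcp|^force'
```

```text
tcp_pos: [0.6266, 0.0289, 0.1263]
force: [-0.4, -0.0, -1.8]
tcp_pos: [0.6266, 0.0289, 0.1234]
force: [-0.8, 0.3, -1.7]
```

```bash
python3 -m crank '[{"dp":[0,0,-0.03],"angular":[0,0,0]},{"dp":[0,0,0],"angular":[0,0,0]}]'| egrep 'tcp|^force'
python3 -m crank '[{"dp":[0,0,-0.02],"angular":[0,0,0]},{"dp":[0,0,0],"angular":[0,0,0]}]'| egrep 'tcp|^force'
python3 -m crank '[{"dp":[0,0,-0.02],"angular":[0,0,0]},{"dp":[0,0,0],"angular":[0,0,0]}]'| egrep 'tcp|^force'
```

```text
tcp_pos: [0.6267, 0.0289, 0.1226]
force: [0.2, 0.9, -1.8]
tcp_pos: [0.6267, 0.0289, 0.1221]
force: [-0.3, 0.4, -2.2]
tcp_pos: [0.6267, 0.0289, 0.1215]
force: [-0.8, -0.3, -1.2]
```

```bash
python3 -m crank '[{"dp":[0,0,-0.02],"angular":[0,0,0]},{"dp":[0,0,0],"angular":[0,0,0]}]'| egrep 'tcp|^force'
python3 -m crank '[{"dp":[0,0,-0.02],"angular":[0,0,0]},{"dp":[0,0,0],"angular":[0,0,0]}]'| egrep 'tcp|^force'
```

```text
tcp_pos: [0.6267, 0.0289, 0.1209]
force: [0.6, 0.4, -1.8]
tcp_pos: [0.6268, 0.0289, 0.1206]
force: [0.2, 0.6, 0.6]
```

The shoulder is on the plate with a light touch of about 2 N. Releasing and rising.

```bash
python3 -m crank '[{"dp":[0,0,0],"angular":[0,0,0]},{"dp":[0,0,0],"angular":[0,0,0]},{"dp":[0,0,0],"angular":[0,0,0]},{"dp":[0,0,0],"angular":[0,0,0]},{"dp":[0,0,0],"angular":[0,0,0]},{"dp":[0,0,0],"angular":[0,0,0]}]' 0.3 | egrep 'tcp|^force|gap|gripper'
python3 -m crank '[{"dp":[0,0,0.2],"angular":[0,0,0]},{"dp":[0,0,0.5],"angular":[0,0,0]},{"dp":[0,0,0.8],"angular":[0,0,0]},{"dp":[0,0,0.9],"angular":[0,0,0]},{"dp":[-0.5,0,0.9],"angular":[0,0,0]},{"dp":[-0.9,0,0.9],"angular":[0,0,0]},{"dp":[-0.5,0,0],"angular":[0,0,0]},{"dp":[0,0,0],"angular":[0,0,0]},{"dp":[0,0,0],"angular":[0,0,0]}]' | egrep '^t:|tcp|^force|gap'
python3 - <<'E'
from h import *
s=snap("wrist");cv2.imwrite("pics/w8.png",s["image"]);np.savez("w8.npz",**s)
c=cloud(s);hsv=cv2.cvtColor(s["image"],cv2.COLOR_BGR2HSV)
k=(hsv[...,0]>12)&(hsv[...,0]<36)&(hsv[...,1]>90)&(np.hypot(c[...,0]-.627,c[...,1]-.029)<.03)
print("plug z",np.percentile(c[k][:,2],[5,50,95]));t=k&(c[...,2]>.131);print("top centre",c[t].mean(0).round(4),t.sum())
E
```

```text
tcp_pos: [0.6268, 0.0289, 0.1204]
force: [-0.4, -0.0, 0.6]
finger_gap: 0.7
gripper_force: 0.0
t: 24.55
tcp_pos: [0.5703, 0.0288, 0.2473]
force: [0.1, -0.3, -0.7]
finger_gap: 0.696
plug z [0.12408129 0.13447391 0.13571749]
top centre [0.6274 0.0288 0.1345] 693
```

View pics/w8.png

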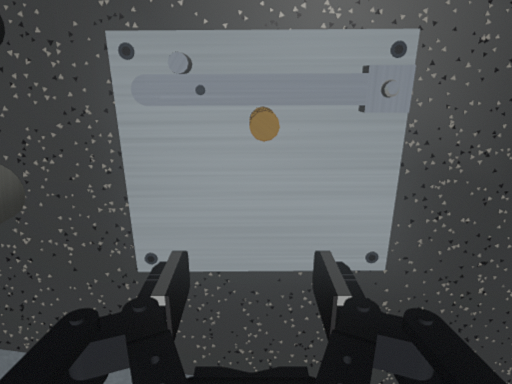

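The plug stands in the hole at (264,124), top at 134.5 mm against 135 mm expected. The lever still lies against the post (180,62). Handing in.

```bash
python3 -c "
from station import order
print(order.sign_off())"
```

```text
the job is handed in; nothing more can be done
None
```

The job is handed in: I pressed the lever home on the stop at about 10–11 N (push force at the gripper) for over a second, then seated the plug upright with its shoulder on the plate and released it; the sign-off returned no verdict.

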